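# Clear the flap, draw out the pattern panel and show it to the camera

### The arm

A 6-joint arm with a two-finger parallel gripper is mounted at the origin on the work surface. World frame = base frame: x ahead of the robot, y to its left, z up, the work surface at z = 0. Lengths are in m, angles in rad, forces in N, time in s.
With the tool pointing down it reaches from about 0.325 to 0.775 m from the base axis. Payload 9.3 kg.
Tool frame: the origin (TCP) lies between the finger pads; the fingertips stand 11 mm ahead of it and the grasp point (between the pads) lies 8 mm behind it (bot.tip_extent is the distance from the TCP to the fingertips, in m); z points along the fingers, y is the line along which they close (so a half turn about z gives the same grasp; the last joint's range is limited). The gripper opens to 85 mm and grips with 20 to 120 N. Pads are 22 mm wide; open, the fingers measure 114 mm over their backs; the gripper's body (76 mm by 85 mm) begins 54 mm behind the grasp point. The pads swing forward as they close: fully open they stand 13 mm farther back than shut.
Start: joints at [1.092, 0.259, 0.021, 1.334, 0, 1.418], TCP at [0.176, 0.521, 0.242] pointing down, gripper open.
Joint ranges: [-3.04, 3.04], [-0.91, 1.82], [-1.04, 1.36], [-1.92, 1.95], [-1.52, 1.45], [-3.14, 3.14]. Speed limits (rad/s): [2.22, 2.22, 2.79, 3.14, 3.14, 3.14].

### API

Orientations are given as a unit quaternion [x, y, z, w].
In Python, from bench import bot gives the robot as it stands.
- The arm moves only by the tool move_arm, never from a script. Its argument "increments" is a list that holds one entry, the list of rows, each a list of 4 numbers: the shift along the tool's x, y, z in m, then the turn about the tool's z in rad. A call has exactly 8 rows; each row is the pose to reach, as a shift and turn from the pose commanded when the call began, along the tool's axes at that moment; what a row does not reach only later rows make up. A row lasts 1/8 s, in which the tool goes at most 62.5 mm and 10.7 degrees, less where a joint would pass 70% of its speed; a pose out of reach is approached as far as the arm can. A call with a gripper value outside its range is refused whole. "hand" is the finger opening in m, from 0 to 0.0854, set as the call begins (left out, the last holds). The fingers move at their own pace and stop on an object; the grip force is fixed at half the most. Time passes only in rows, so rows that repeat a pose let the fingers close, or fill a call up. It gives the time, the measured TCP pose, the force, the opening and the grip force at its end, in the units of the state.
- bot.get_state(): the state, without advancing time (a new reading comes with each control period).
- bot.read_camera(name): name is "scene" or "top" or "wrist"; returns a dict with "color" (480x640x3 uint8, red, green, blue), "mtx" (3x3 intrinsics, pixels), "T" (4x4, takes a point from camera to world coordinates); the wrist camera has in their place "tool_from_camera" (4x4, takes a point from camera to tool coordinates, whose origin is the TCP and whose axes are the flange's). Camera axes: x right, y down, z forward; pixel columns grow to the right and rows downward; lengths in m; the calibration is good to about 2 mm. A picture is of the moment at which its call begins: read the wrist's pose just before it. There is no depth.
- bot.job_done(): hands the job in; it is judged then, once.
The state is a dict: "clock": time; "joints": joint angles; "joint_velocities": joint speeds; "joint_torque": joint torques, N m; "tcp_pos": TCP position; "tcp_rot": TCP orientation; "wrist_force": force on the tool from outside, world axes, zero at the start; "torque": the same for the moment, N m; "finger_gap": finger opening in m; "grasp_force": force on a finger pad.
Only numpy, scipy, OpenCV 4.12 (cv2) and the standard library are available. Lean on these libraries where they do the work, as an engineer would, in place of code of your own. Each camera call takes 0.05 s, during which the arm holds its last target. There are 200 camera calls.

### The job

Pick up the wooden block and use it to sweep the three loose mosaic chips off the organiser's closed white flap into the white tray attached to it (do not touch the chips with the fingers), then set the block down on the table. Swing the flap open by its yellow tab, a little past upright, and leave it open; draw the patterned panel out of its slot and hold it upright and still straight in front of the camera, about 18 cm from the lens, centred on the lens, with a broad face square to it. Finish while still holding the panel there, and leave the camera, glue bottle, tin and picture frame where they stand.

Things in the scene. Friction and masses are not known exactly. Their poses are not given: they have to be found in the camera images.
- organiser: Fixed blue box 130 (x) x 120 (y) x 80 mm high, 5 mm walls and floor, under a white flap. Origin: centre of its underside, on the table, z up. Open white tray joined to its +x side: x 65 to 170, y -60 to 60 mm, floor 4 mm and wall tops 30 mm above the table. Inside, two white rails along x, 25 mm high above the box floor (tops 30 mm above the table), leave a 12 mm slot at y = 0 down to the box floor.
- flap (a joint): Flap hinge, rad: 0 shut, pi/2 upright, stop at 1.9. A friction hinge: the flap stays where it is left; lifting at the tab takes 2 to 4 N. White plate 130 (x) x 120 (y) x 6 mm lying on the box, matching its outline; flat top 86 mm above the table when shut. It turns about the organiser's +y edge: its -y edge rises.
- flap_hinge (a point): Point on the flap's hinge axis, midway along it: in the organiser frame at x = 0, y = +60 mm, z = 83 mm. The axis runs along the organiser's x.
- flap_tab (a point): Point to grip on the yellow pull tab, 150 mm from the hinge axis, at mid-thickness. The tab is 24 mm wide (along organiser x), 8 mm thick, in the plane of the flap, and sticks out 40 mm beyond the middle of its -y edge; this point is 30 mm beyond that edge. Pinched across the 24 mm, it can turn between the fingertips.
- panel: Loose patterned panel (white, coloured squares on both broad faces, alike), 80 (x) x 10 (y) x 66 mm (z), 0.1 kg, hidden under the flap, standing in the slot on the box floor, x along the slot, up to 15 mm off its middle. Its upper 41 mm stand above the rails; top 71 mm above the table. Origin: centre of its underside; y is normal to the broad faces.
- panel_center (a point): Centre of the panel, 33 mm above its underside.
- block: Loose wooden block used as scraper, 30 (x) x 110 (y) x 50 mm (z), about 0.1 kg, standing on the table; grip it across its 30 mm. Origin: centre of its underside.
- chip0: Loose red ceramic mosaic chip, 22 (x) x 16 (y) x 10 mm, 10 g, lying on the flap, its centre in the organiser frame at x between -12 and +45 mm and |y| below 36 mm. Origin: centre of its underside.
- chip1: Loose green ceramic mosaic chip, 22 (x) x 16 (y) x 10 mm, 10 g, lying on the flap, its centre in the organiser frame at x between -12 and +45 mm and |y| below 36 mm. Origin: centre of its underside.
- chip2: Loose orange ceramic mosaic chip, 22 (x) x 16 (y) x 10 mm, 10 g, lying on the flap, its centre in the organiser frame at x between -12 and +45 mm and |y| below 36 mm. Origin: centre of its underside.
- camera: Bystander and viewpoint: silver compact camera (100 mm wide, 60 mm high, 28 mm deep) on a dark desk stand (round foot of radius 48 mm, post), 170 mm high in all. Loose: do not touch. Origin: centre of the foot's underside on the table; the lens looks along the camera's -x, its axis 140 mm above the table.
- lens (a point): Front of the camera's lens: in the camera frame at x = -28 mm, y = 0, z = 140 mm.
- glue: Bystander: loose yellow glue bottle standing on its red cap, 56 mm across, 155 mm high. Origin: centre of its underside.
- tin: Bystander: loose blue tin with a white lid, 73 x 93 x 90 mm high. Origin: centre of its underside.
- frame: Bystander: loose marbled picture frame lying flat, 150 x 200 x 18 mm. Origin: centre of its underside.
Not all that is in view belongs to the job. What is meant by the block is not purple, and is the larger of those in its own colour.

How it is judged:
By the outcome, as a careful person would: the job done as asked, in the order asked, and still so for the second after the job is handed in, while the arm keeps its last pose, push and grip.
It also fails if it takes over 72 s, if anything falls off the work surface, if the arm or the gripper's body presses on something with over 40 N, if the wrist force passes 120 N, or if a joint passes its speed limit or range.

## Working session

There is one attempt and no reset: what is moved stays moved. The work goes in short steps, Python scripts to look and compute and a tool call to move; the robot and the scene stay as the last step left them, time stands still between calls to the robot, and variables do not carry over. Pictures are saved under pics/ and viewed, at most 10 in all, crops included, and the job is handed in when it is done.

Besides the shell and the picture viewer there is one more tool, called after "Call:" as name([rows], argument=value, ...), one row to a line, values as JSON. move_arm: Moves the arm, as the interface text tells. Its arguments: {"type":"object","properties":{"increments":{"type":"array"},"hand":{"type":"number"}},"required":["increments"]}

```bash
mkdir -p pics; ls
python3 - <<'E'
from bench import bot
import cv2,numpy as np
np.set_printoptions(precision=4,suppress=True)
print(bot.get_state())
for n in ("scene","top"):
    c=bot.read_camera(n); cv2.imwrite(f"pics/{n}0.png",c["color"][:,:,::-1]); print(c["mtx"],c["T"])
E
```

```text
pics
{'clock': 0.0, 'joints': array([ 1.0924,  0.2592,  0.0208,  1.3337, -0.    ,  1.4181]), 'joint_velocities': array([ 0.0005,  0.0008, -0.0008,  0.0007, -0.0003, -0.0003]), 'joint_torque': array([ -0.0021, -55.5644,  34.453 ,   0.0137,  -0.0001,   0.    ]), 'tcp_pos': array([0.1759, 0.5208, 0.2417]), 'tcp_rot': array([ 0.1621,  0.9868, -0.0006, -0.0002]), 'wrist_force': array([ 0.5869, -0.4486,  1.001 ]), 'torque': array([-0.0316,  0.0336,  0.0331]), 'grasp_force': 0.0, 'finger_gap': 0.08534945374681684}
[[477.634    0.     316.6888]
 [  0.     477.634  235.0985]
 [  0.       0.       1.    ]] [[-0.0555  0.7748 -0.6297  1.1134]
 [ 0.9984  0.0362 -0.0434  0.1484]
 [-0.0108 -0.6312 -0.7756  0.8515]
 [ 0.      0.      0.      1.    ]]
[[453.9827   0.     324.3345]
 [  0.     453.9827 239.599 ]
 [  0.       0.       1.    ]] [[ 0.0116 -0.9829  0.1837  0.3374]
 [-0.9999 -0.0111  0.0037  0.1117]
 [-0.0016 -0.1837 -0.983   1.0238]
 [ 0.      0.      0.      1.    ]]
```

View pics/scene0.png

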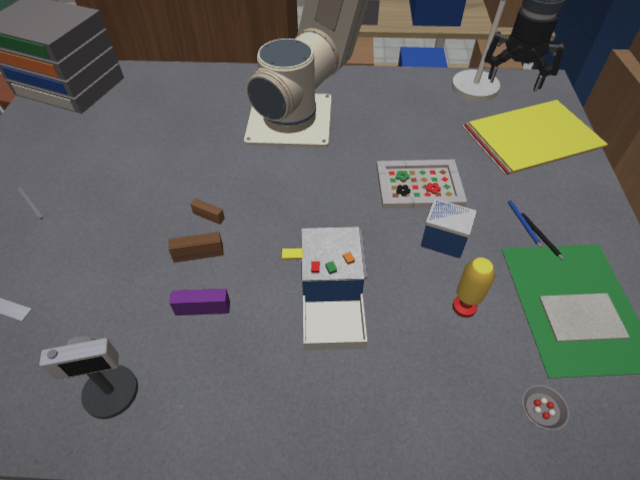

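View pics/top0.png

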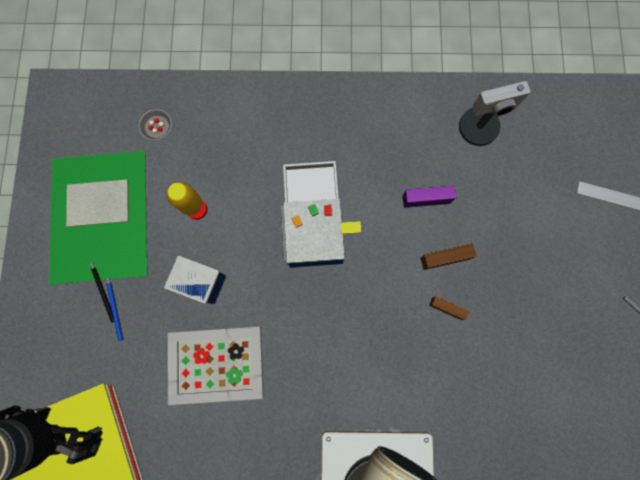

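The scene view shows the organiser with its tray towards the viewer, the yellow tab at (292,254) and three chips near (315–350,262). The larger brown block is at (196,247), and the camera is at (105,385) with its back to this view. In the top view, the organiser is at (313,230), the block at (448,256) and the camera foot at (480,126). I'll measure these next.

```bash
cat > h.py <<'E'
import cv2,numpy as np
np.set_printoptions(precision=4,suppress=True)
def ray(K,T,uv,z):
    uv=np.atleast_2d(uv).astype(float)
    d=np.c_[(uv-K[:2,2])/[K[0,0],K[1,1]],np.ones(len(uv))]@T[:3,:3].T
    return T[:3,3]+d*((z-T[2,3])/d[:,2])[:,None]
def rect(K,T,mask,z):
    """largest contour -> plane z -> centre, sizes, angle of long side"""
    c=max(cv2.findContours(mask,cv2.RETR_EXTERNAL,cv2.CHAIN_APPROX_NONE)[0],key=cv2.contourArea)[:,0]
    P=ray(K,T,c,z)[:,:2]
    (x,y),(w,h),a=cv2.minAreaRect((P*1000).astype(np.float32))
    if w<h: w,h,a=h,w,a+90
    return np.array([x,y,w,h,(a+90)%180-90]),c
def hsv(rgb,lo,hi,box=None):
    m=cv2.inRange(cv2.cvtColor(rgb,cv2.COLOR_RGB2HSV),np.array(lo),np.array(hi))
    if box: k=np.zeros_like(m); k[box[1]:box[3],box[0]:box[2]]=255; m&=k
    return m
E
python3 - <<'E'
import cv2,numpy as np
from h import *
from bench import bot
c=bot.read_camera("top"); K,T,I=c["mtx"],c["T"],c["color"]
H=cv2.cvtColor(I,cv2.COLOR_RGB2HSV)
print("block px",H[256,448],H[248,465],H[264,440], H[268,440])
for vmin in (40,70,85): 
  print("block",vmin,rect(K,T,hsv(I,(3,90,vmin),(20,255,255),(415,235,485,280)),.05)[0])
print("tab",rect(K,T,hsv(I,(22,120,100),(35,255,255),(335,215,370,240)),.087)[0])
w=hsv(I,(0,0,120),(180,60,255),(275,150,347,275))
print("flap+tray@.086",rect(K,T,w,.086)[0])
for n,lo,hi in (("red",(0,150,100),(4,255,255)),("red2",(172,150,100),(180,255,255)),("green",(50,120,60),(80,255,255)),("orange",(8,150,150),(20,255,255))):
  try: print(n,rect(K,T,hsv(I,lo,hi,(285,198,342,262)),.096)[0])
  except Exception as e: print(n,"none")
print("foot",rect(K,T,hsv(I,(0,0,0),(180,255,60),(450,95,505,150)),.006)[0], H[130,478],H[160,480])
r=lambda x0,y0,x1,y1,s,im:cv2.resize(im[y0:y1,x0:x1],None,fx=s,fy=s,interpolation=cv2.INTER_CUBIC)
s=bot.read_camera("scene")["color"]
a=r(270,150,380,275,3.5,I); b=r(445,70,545,155,4,I); d=r(30,325,150,425,3.5,s)
o=np.zeros((800,800,3),np.uint8)[:600]
o[:a.shape[0],:a.shape[1]]=a
o[:b.shape[0],390:390+b.shape[1]]=b
e=r(30,325,150,405,3.0,s); o[345:345+e.shape[0],400:400+e.shape[1]]=e
cv2.imwrite("pics/crop.png",o[:,:,::-1])
E
```

```text
block px [ 14 165 102] [ 14 172 101] [ 13 175  92] [ 96  12 104]
block 40 [ 486.3948 -153.312   118.207    31.1455  -76.5843]
block 70 [ 488.3725 -157.2376  109.7298   29.6158  -76.9978]
block 85 [ 488.7735 -157.9606  108.0615   28.665   -76.5925]
tab [540.1301  60.2797  40.2792  25.8916 -89.3517]
flap+tray@.086 [576.3632 145.0091 216.5114 126.1849   5.1217]
red [575.2957 109.2678  19.5156  10.5448   0.6445]
red2 none
green [574.7546 139.1684  20.342   13.2439  26.828 ]
orange [549.9755 173.5468  20.1733  14.1229  27.8711]
foot [ 815.8856 -253.4065  115.2777   94.7808  -20.3042] [98 40 51] [100  15 101]
```

View pics/crop.png

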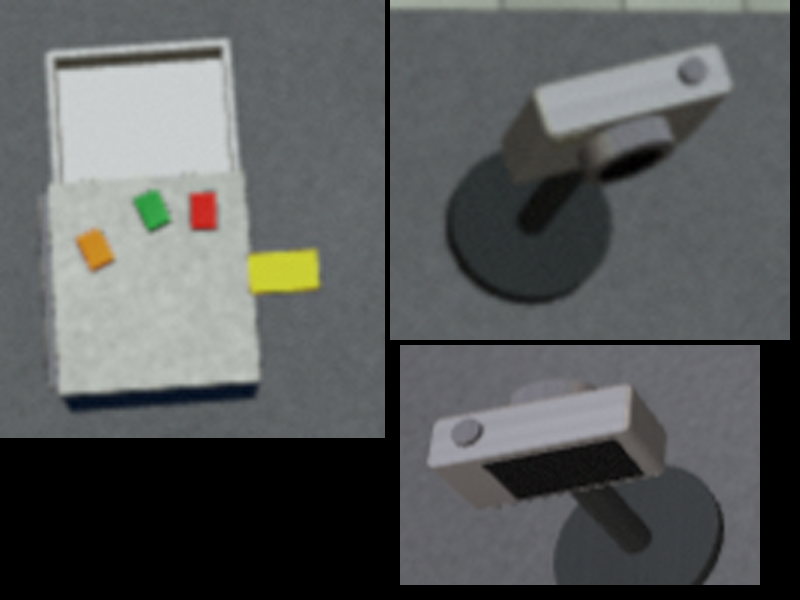

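The crop shows the flap's four corners, the tab and the chips, all on the tray-side (+x) half of the flap. It also shows the camera's top-face corners, with the lens facing the robot side. I'll turn these into poses.

Run:
```python
import cv2,numpy as np
from h import *
from bench import bot
c=bot.read_camera("top"); K,T,I=c["mtx"],c["T"],c["color"]
q=np.array([[48,184],[244,177],[258,383],[59,393]])/3.5+[270,150]
P=ray(K,T,q,.086)[:,:2]*1000; print("flap",P, P.mean(0)); E=np.roll(P,-1,0)-P; print(np.hypot(*E.T),np.degrees(np.arctan2(E[:,1],E[:,0])))
t=np.array([[248,252],[318,249],[320,290],[251,294]])/3.5+[270,150]
P=ray(K,T,t,.087)[:,:2]*1000; print("tab",P.mean(0),P)
q=np.array([[535,90],[718,45],[732,88],[550,137]],float); q[:,0]-=390; q=q/4+[445,70]
P=ray(K,T,q,.17)[:,:2]*1000; print("cam",P,P.mean(0)); E=np.roll(P,-1,0)-P; print(np.hypot(*E.T),np.degrees(np.arctan2(E[:,1],E[:,0])))
# foot ellipse
m=hsv(I,(0,0,0),(180,255,72),(450,95,505,150)); 
cc=max(cv2.findContours(m,0,1)[0],key=cv2.contourArea)[:,0]
f=ray(K,T,cc,.01)[:,:2]*1000
print("foot: xmin,ymax,ymin",f.min(0),f.max(0), ray(K,T,[[479.5,126.2]],.01)*1000)
# scene view corners of camera top
s=bot.read_camera("scene"); q=np.array([[435,420],[630,385],[660,432],[430,462]],float)
q=(q-[400,345])/3+[30,325]
P=ray(s["mtx"],s["T"],np.array([[428,465],[434,419],[632,386],[618,423]])*1./3+np.array([30-400/3,325-345/3]),.17)*1000; print("scene cam",P[:,:2],P.mean(0))
```

```text
flap [[592.0235 202.8516]
 [597.7749  83.3704]
 [471.032   74.348 ]
 [463.6778 192.7008]] [531.1271 138.3177]
[119.6195 127.0637 118.5811 128.7464] [ -87.2441 -175.9282   93.5556    4.5221]
tab [539.0675  58.8247] [[550.6789  80.731 ]
 [553.0135  38.4456]
 [527.75    37.3226]
 [524.8276  78.7998]]
cam [[ 805.098  -200.897 ]
 [ 831.0346 -295.6881]
 [ 807.2802 -301.1319]
 [ 779.3996 -207.1502]] [ 805.7031 -251.2168]
[98.2754 24.3702 98.0301 26.4483] [ -74.6974 -167.0924  106.5235   13.6759]
foot: xmin,ymax,ymin [ 758.1705 -311.9625] [ 886.177  -201.4938] [[ 805.7377 -250.8109   10.    ]]
scene cam [[ 833.3291 -295.8002]
 [ 808.5964 -303.3206]
 [ 785.0597 -206.8591]
 [ 805.9727 -207.1378]] [ 808.2395 -253.2794  170.    ]
```

```bash
cat > go.py <<'E'
# python3 go.py x y z toolYdeg [more targets...] : shift (tool axes now) and turn to each
import sys; from h import *
from bench import bot
from scipy.spatial.transform import Rotation as R
s=bot.get_state(); Q=R.from_quat(s["tcp_rot"]).as_matrix(); p=s["tcp_pos"]
a0=np.degrees(np.arctan2(Q[1,1],Q[0,1]))
print("t",round(s["clock"],2),"p",p,"tooly",round(a0,2),"gap",round(s["finger_gap"],4),"F",s["wrist_force"],"j",s["joints"])
v=list(map(float,sys.argv[1:]))
for i in range(0,len(v),4):
    d=Q.T@(np.array(v[i:i+3])-p); da=(-(v[i+3]-a0)+90)%180-90
    print(v[i:i+4],"->",d,"turn",round(np.radians(da),4))
E
python3 go.py .4885 -.1576 .15 13.2 .4885 -.1576 .034 13.2 .34 .15 .22 40
```

```text
t 0.3 p [0.176  0.521  0.2421] tooly 71.33 gap 0.0853 F [-0.1419  0.6122 -0.5072] j [ 1.0924  0.2588  0.0212  1.3337 -0.      1.4182]
[0.4885, -0.1576, 0.15, 13.2] -> [-0.5133 -0.5428  0.0923] turn 1.0146
[0.4885, -0.1576, 0.034, 13.2] -> [-0.5133 -0.5427  0.2083] turn 1.0146
[0.34, 0.15, 0.22, 40.0] -> [-0.2741 -0.2989  0.0222] turn 0.5468
```

Call:
move_arm([
  [[-0.02,-0.022,0,0.04],[-0.055,-0.06,0,0.11],[-0.095,-0.104,0,0.19],[-0.135,-0.148,0,0.27],[-0.175,-0.19,0,0.35],[-0.215,-0.232,0,0.43],[-0.25,-0.27,0,0.5],[-0.274,-0.299,0,0.547]],
], hand=0.0854)

```text
clock: 1.3
tcp_pos: [0.3405, 0.1482, 0.2424]
tcp_rot: [0.424, 0.906, 0.0, 0.0]
wrist_force: [-0.4, 0.4, 0.9]
finger_gap: 0.085
grasp_force: 0.0
```

```bash
python3 go.py .4885 -.1576 .15 13.2 .4885 -.1576 .034 13.2
```

```text
t 1.3 p [0.3405 0.1482 0.2424] tooly 39.81 gap 0.085 F [-0.3922  0.4179  0.8771] j [ 0.1837 -0.0497 -0.3341  1.2858 -0.0002  1.0597]
[0.4885, -0.1576, 0.15, 13.2] -> [-0.3297 -0.0821  0.0926] turn 0.4644
[0.4885, -0.1576, 0.034, 13.2] -> [-0.3296 -0.0822  0.2086] turn 0.4644
```

Call:
move_arm([
  [[-0.03,-0.008,0.005,0.04],[-0.08,-0.02,0.02,0.11],[-0.13,-0.033,0.035,0.19],[-0.18,-0.045,0.05,0.26],[-0.23,-0.058,0.065,0.33],[-0.28,-0.07,0.08,0.4],[-0.315,-0.079,0.09,0.45],[-0.33,-0.082,0.093,0.464]],
])

```text
clock: 2.3
tcp_pos: [0.4894, -0.157, 0.1483]
tcp_rot: [0.621, 0.784, -0.0, -0.001]
wrist_force: [-0.6, 0.4, -0.6]
finger_gap: 0.0854
grasp_force: 0.0
```

```bash
python3 go.py .4885 -.1576 .034 13.2
python3 - <<'E'
from h import *
from bench import bot
from scipy.spatial.transform import Rotation as R
s=bot.get_state(); c=bot.read_camera("wrist"); X=np.eye(4); X[:3,:3]=R.from_quat(s["tcp_rot"]).as_matrix(); X[:3,3]=s["tcp_pos"]
T=X@c["tool_from_camera"]; I=c["color"]; print(T)
for v in (70,90,110,130): print(v,rect(c["mtx"],T,hsv(I,(3,90,v),(20,255,255)),.05)[0])
cv2.imwrite("pics/w1.png",I[:,:,::-1])
E
```

```text
t 2.3 p [ 0.4894 -0.157   0.1483] tooly 13.27 gap 0.0854 F [-0.6246  0.3884 -0.5737] j [-0.4737  0.2454 -0.2428  1.084  -0.      0.8654]
[0.4885, -0.1576, 0.034, 13.2] -> [-0.0005 -0.0009  0.1143] turn 0.0013
[[ 0.9734  0.2183  0.0703  0.4715]
 [ 0.2293 -0.9253 -0.3022 -0.0791]
 [-0.0009  0.3103 -0.9506  0.2797]
 [ 0.      0.      0.      1.    ]]
70 [ 488.9134 -157.9748  109.0274   29.4055  -76.6312]
90 [ 488.973  -158.2256  108.5119   29.4055  -76.6312]
110 [ 488.8471 -158.264   108.4741   28.5669  -76.6532]
130 [ 380.9821 -171.0616    0.        0.        0.    ]
```

View pics/w1.png

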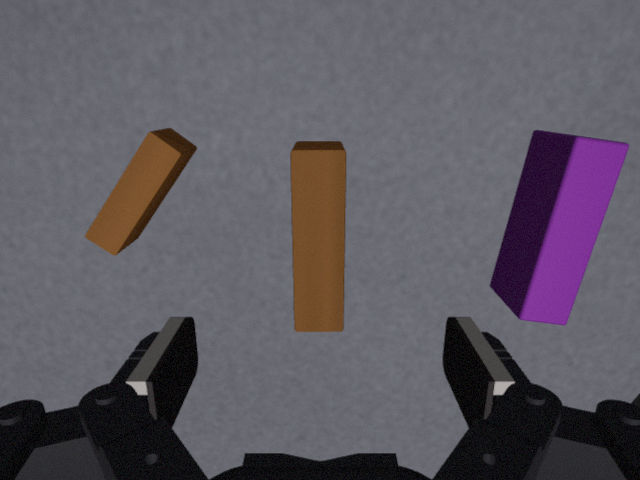

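The wrist view shows the block's top face around (318,240), lying between the open fingers. Its measured centre is (489,-158) mm, which agrees with the top view, so I'll go down and grip it.

Call:
move_arm([
  [[0,0,0.02,0],[0,0,0.06,0],[0,0,0.1,0],[0,0,0.117,0],[0,0,0.117,0],[0,0,0.117,0],[0,0,0.117,0],[0,0,0.117,0]],
])

```text
clock: 3.35
tcp_pos: [0.4895, -0.1555, 0.033]
tcp_rot: [0.62, 0.785, 0.0, 0.001]
wrist_force: [0.6, -0.5, 0.1]
finger_gap: 0.0854
grasp_force: 0.0
```

Call:
move_arm([
  [[0,0,0,0],[0,0,0,0],[0,0,0,0],[0,0,0,0],[0,0,0,0],[0,0,0,0],[0,0,0,0],[0,0,0,0]],
], hand=0.0)

```text
clock: 4.35
tcp_pos: [0.4893, -0.1555, 0.0324]
tcp_rot: [0.62, 0.785, 0.0, 0.0]
wrist_force: [-0.7, 0.4, 5.3]
finger_gap: 0.0292
grasp_force: 59.9
```

```bash
python3 -c "
from bench import bot;print(bot.tip_extent)"; python3 go.py .483 .135 .17 4 .489 -.158 .17 13
```

```text
0.011
t 4.35 p [ 0.4893 -0.1555  0.0324] tooly 13.4 gap 0.0292 F [-0.6925  0.3713  5.3397] j [-0.4713  0.3523 -0.4248  0.7934 -0.0001  0.8656]
[0.483, 0.135, 0.17, 4.0] -> [ 0.284   0.0613 -0.1376] turn 0.1641
[0.489, -0.158, 0.17, 13.0] -> [-0.0024 -0.0008 -0.1376] turn 0.0071
```

Call:
move_arm([
  [[0,0,-0.03,0],[0,0,-0.08,0],[0.02,0.004,-0.12,0.01],[0.065,0.014,-0.138,0.04],[0.115,0.025,-0.138,0.07],[0.165,0.036,-0.138,0.1],[0.215,0.047,-0.138,0.13],[0.25,0.055,-0.138,0.155]],
])

```text
clock: 5.35
tcp_pos: [0.4841, 0.1025, 0.1698]
tcp_rot: [0.679, 0.735, -0.0, -0.0]
wrist_force: [0.4, -0.2, -0.8]
finger_gap: 0.029
grasp_force: 59.5
```

```bash
python3 go.py .484 .137 .121 4.5 .484 .137 .15 4.5
python3 - <<'E'
from h import *
from bench import bot
c=bot.read_camera("top"); K,T,I=c["mtx"],c["T"],c["color"]
for n,lo,hi in (("red",(0,150,100),(4,255,255)),("green",(50,120,60),(80,255,255)),("orange",(8,150,150),(20,255,255))):
  try: print(n,rect(K,T,hsv(I,lo,hi,(285,198,342,262)),.096)[0])
  except Exception as e: print(n,"none")
E
```

```text
t 5.35 p [0.4841 0.1025 0.1698] tooly 4.54 gap 0.029 F [ 0.4417 -0.2436 -0.8149] j [ 0.0388  0.1996 -0.2463  1.1258  0.0002  1.5304]
[0.484, 0.137, 0.121, 4.5] -> [0.0343 0.0027 0.0488] turn 0.0007
[0.484, 0.137, 0.15, 4.5] -> [0.0344 0.0027 0.0198] turn 0.0007
red none
green none
orange none
```

Call:
move_arm([
  [[0.015,0.001,0,0],[0.03,0.002,0,0],[0.0345,0.0027,0.01,0],[0.0345,0.0027,0.03,0],[0.0345,0.0027,0.043,0],[0.0345,0.0027,0.049,0],[0.0345,0.0027,0.049,0],[0.0345,0.0027,0.049,0]],
])

```text
clock: 6.4
tcp_pos: [0.485, 0.1351, 0.1217]
tcp_rot: [0.679, 0.734, 0.0, 0.0]
wrist_force: [0.2, 0.4, -1.0]
finger_gap: 0.029
grasp_force: 59.5
```

```bash
python3 go.py .484 .137 .121 4.5
python3 - <<'E'
from h import *
from bench import bot
cv2.imwrite("pics/s2.png",cv2.resize(bot.read_camera("scene")["color"][200:360,240:420,::-1],None,fx=4,fy=4-.3)[:592])
E
```

```text
t 6.4 p [0.485  0.1351 0.1217] tooly 4.52 gap 0.029 F [ 0.2258  0.3725 -1.02  ] j [ 0.1047  0.2475 -0.3137  1.0087  0.      1.5967]
[0.484, 0.137, 0.121, 4.5] -> [ 0.002  -0.0009  0.0007] turn 0.0003
```

View pics/s2.png

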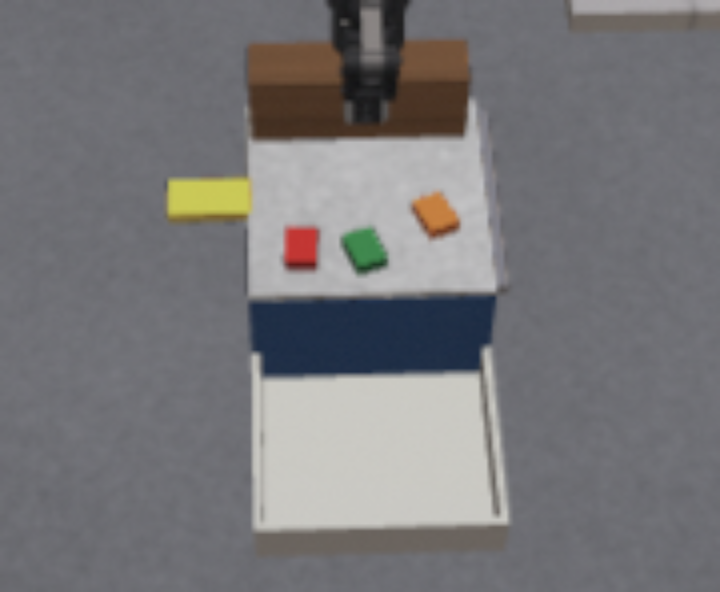

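The block stands across the flap behind the three chips, and all of them lie within its width (red (301,247), green (364,250), orange (436,214)). Now I sweep.

Call:
move_arm([
  [[0,0.004,0.0005,0],[0,0.011,0.0005,0],[0,0.018,0.0005,0],[0,0.025,0.0005,0],[0,0.032,0.0005,0],[0,0.039,0.0005,0],[0,0.046,0.0005,0],[0,0.053,0.0005,0]],
])

```text
clock: 7.45
tcp_pos: [0.538, 0.1394, 0.1208]
tcp_rot: [0.679, 0.734, 0.0, -0.0]
wrist_force: [-0.5, 0.8, -1.7]
finger_gap: 0.0294
grasp_force: 59.5
```

Call:
move_arm([
  [[0,0.007,0,0],[0,0.014,0,0],[0,0.021,0,0],[0,0.028,0,0],[0,0.035,0,0],[0,0.041,0,0],[0,0.047,0,0],[0,0.052,0,0]],
])

```text
clock: 8.45
tcp_pos: [0.5898, 0.1434, 0.1208]
tcp_rot: [0.679, 0.734, 0.0, 0.0]
wrist_force: [0.4, 0.7, -1.8]
finger_gap: 0.0292
grasp_force: 59.5
```

```bash
python3 go.py .484 .137 .121 4.5
python3 - <<'E'
from h import *
from bench import bot
I=bot.read_camera("scene")["color"]
for n,lo,hi in (("red",(0,150,60),(4,255,255)),("green",(50,100,40),(80,255,255)),("orange",(8,170,120),(20,255,255))):
  m=hsv(I,lo,hi,(290,240,380,350)); ys,xs=np.nonzero(m); print(n,len(xs),xs.mean() if len(xs) else 0,ys.min() if len(ys) else 0,ys.max() if len(ys) else 0)
cv2.imwrite("pics/s3.png",cv2.resize(I[200:360,240:420,::-1],None,fx=4,fy=4-.3)[:592])
E
```

```text
t 8.45 p [0.5898 0.1434 0.1208] tooly 4.53 gap 0.0292 F [ 0.3666  0.6797 -1.814 ] j [ 0.1004  0.4116 -0.0664  1.0928 -0.      1.5922]
[0.484, 0.137, 0.121, 4.5] -> [ 0.0019 -0.1059 -0.0002] turn 0.0005
red 63 316.55555555555554 302 311
green 73 328.6986301369863 300 310
orange 58 346.8448275862069 300 309
```

View pics/s3.png

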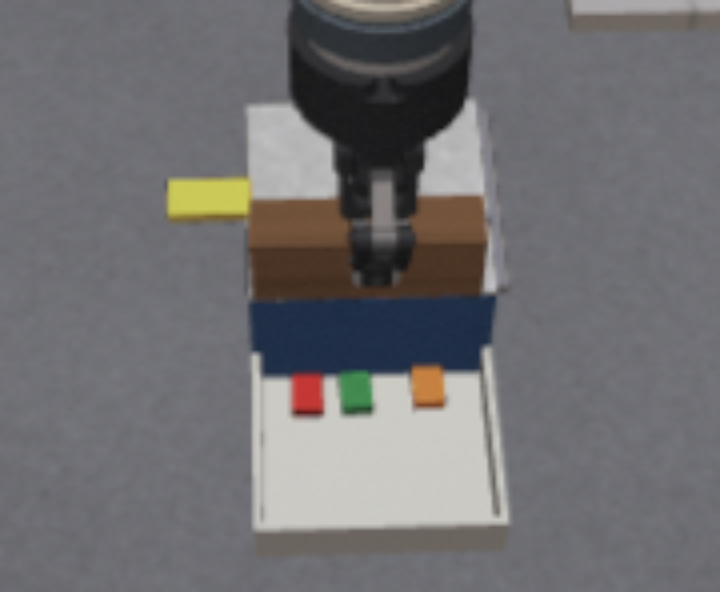

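All three chips lie in the tray near (307,393), (356,391) and (428,386). I'll return the block to its original spot.

```bash
python3 go.py .489 -.1555 .16 13.4 .489 -.1555 .0335 13.4
```

```text
t 8.5 p [0.5903 0.1434 0.1207] tooly 4.52 gap 0.0288 F [ 0.4091  0.1157 -1.1412] j [ 0.1003  0.4121 -0.0655  1.0927 -0.      1.5922]
[0.489, -0.1555, 0.16, 13.4] -> [-0.29   -0.1245 -0.0393] turn -0.155
[0.489, -0.1555, 0.0335, 13.4] -> [-0.29   -0.1246  0.0872] turn -0.155
```

Call:
move_arm([
  [[0,0,-0.025,0],[-0.02,-0.009,-0.04,-0.01],[-0.065,-0.028,-0.04,-0.035],[-0.115,-0.05,-0.04,-0.06],[-0.165,-0.071,-0.04,-0.09],[-0.215,-0.093,-0.04,-0.115],[-0.26,-0.112,-0.03,-0.14],[-0.285,-0.122,-0.01,-0.155]],
])

```text
clock: 9.5
tcp_pos: [0.4899, -0.1526, 0.1313]
tcp_rot: [0.62, 0.784, 0.0, 0.001]
wrist_force: [0.7, 0.0, -1.1]
finger_gap: 0.0289
grasp_force: 59.6
```

```bash
python3 go.py .489 -.1555 .0335 13.4
```

```text
t 9.5 p [ 0.4899 -0.1526  0.1313] tooly 13.34 gap 0.0289 F [ 0.6739  0.0137 -1.135 ] j [-0.4655  0.2543 -0.2774  1.0369 -0.0002  0.8725]
[0.489, -0.1555, 0.0335, 13.4] -> [-0.0025 -0.0017  0.0978] turn -0.0011
```

Call:
move_arm([
  [[0,0,0.025,0],[0,0,0.06,0],[0,0,0.085,0],[0,0,0.093,0],[0,0,0.0965,0],[0,0,0.0985,0],[0,0,0.0985,0],[0,0,0.0985,0]],
])

```text
clock: 10.5
tcp_pos: [0.4905, -0.1504, 0.0328]
tcp_rot: [0.62, 0.785, 0.0, 0.0]
wrist_force: [-0.6, -0.2, -1.2]
finger_gap: 0.0289
grasp_force: 59.6
```

Call:
move_arm([
  [[0,0,0,0],[0,0,0,0],[0,0,0,0],[0,0,0,0],[0,0,-0.01,0],[0,0,-0.04,0],[0,0,-0.09,0],[0,0,-0.115,0]],
], hand=0.0854)

```text
clock: 11.5
tcp_pos: [0.4909, -0.1506, 0.1505]
tcp_rot: [0.62, 0.785, 0.0, 0.002]
wrist_force: [0.9, 0.7, -0.3]
finger_gap: 0.0849
grasp_force: 0.0
```

```bash
python3 go.py .540 .049 .15 4.5
```

```text
t 11.5 p [ 0.4909 -0.1506  0.1505] tooly 13.41 gap 0.0849 F [ 0.8539  0.7169 -0.3424] j [-0.4613  0.2402 -0.2441  1.0831  0.      0.8755]
[0.54, 0.049, 0.15, 4.5] -> [0.1828 0.0941 0.0003] turn 0.1555
```

Call:
move_arm([
  [[0.02,0.01,0,0.02],[0.05,0.026,0,0.045],[0.085,0.044,0,0.075],[0.12,0.062,0,0.1],[0.15,0.077,0,0.13],[0.174,0.09,0,0.15],[0.183,0.094,0,0.156],[0.183,0.094,0,0.156]],
])

```text
clock: 12.5
tcp_pos: [0.5392, 0.0496, 0.1475]
tcp_rot: [0.679, 0.735, -0.0, 0.0]
wrist_force: [-0.1, 0.0, -0.5]
finger_gap: 0.0856
grasp_force: 0.0
```

```bash
cat > wt.py <<'E'
from h import *
from bench import bot
from scipy.spatial.transform import Rotation as R
def wrist():
    s=bot.get_state(); c=bot.read_camera("wrist"); X=np.eye(4); X[:3,:3]=R.from_quat(s["tcp_rot"]).as_matrix(); X[:3,3]=s["tcp_pos"]
    return c["color"],c["mtx"],X@c["tool_from_camera"]
E
python3 - <<'E'
from wt import *
I,K,T=wrist()
r,c=rect(K,T,hsv(I,(22,120,120),(35,255,255)),.087); print("tab",r, c.min(0),c.max(0))
m=hsv(I,(0,0,130),(180,45,255)); r,c=rect(K,T,m,.086); print("white",r,c.min(0),c.max(0))
cv2.imwrite("pics/w2.png",I[:,:,::-1])
E
python3 go.py .540 .049 .075 4.5
```

```text
tab [540.556   60.4432  40.9064  23.7547 -85.4925] [299 208] [349 289]
white [568.7778 125.5087 195.4595  86.8084   4.5231] [164   0] [639 210]
t 12.55 p [0.5391 0.0491 0.1475] tooly 4.5 gap 0.0856 F [0.509  0.0589 0.3346] j [-0.064   0.2891 -0.183   1.0987 -0.0003  1.4282]
[0.54, 0.049, 0.075, 4.5] -> [-0.0002  0.0009  0.0725] turn 0.0
```

View pics/w2.png

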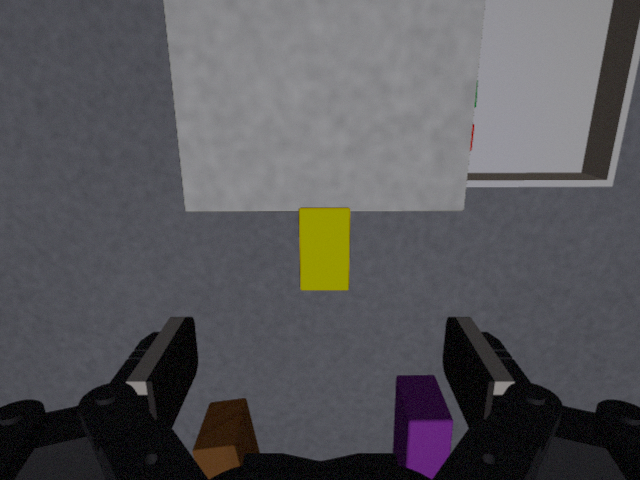

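The wrist view shows the tab at (324,248). Its top face measures 41 x 24 mm at yaw 4.5°, which matches the drawing. I'll grip it now.

Call:
move_arm([
  [[0.001,0.002,0.02,0],[0.001,0.002,0.05,0],[0.001,0.002,0.0725,0],[0.001,0.002,0.0725,0],[0.001,0.002,0.0725,0],[0.001,0.002,0.0725,0],[0.001,0.002,0.0725,0],[0.001,0.002,0.0725,0]],
])

```text
clock: 13.55
tcp_pos: [0.5413, 0.0506, 0.0752]
tcp_rot: [0.679, 0.734, 0.0, 0.0]
wrist_force: [-0.5, -0.2, 0.4]
finger_gap: 0.0855
grasp_force: 0.0
```

Call:
move_arm([
  [[0,0,0,0],[0,0,0,0],[0,0,0,0],[0,0,0,0],[0,0,0,0],[0,0,0,0],[0,0,0,0],[0,0,0,0]],
], hand=0.0)

```text
clock: 14.55
tcp_pos: [0.5412, 0.0506, 0.0749]
tcp_rot: [0.679, 0.734, 0.0, 0.0]
wrist_force: [-2.0, -0.3, 4.2]
finger_gap: 0.0229
grasp_force: 58.8
```

```bash
python3 go.py
python3 - <<'E'
import numpy as np
# hinge at (60,83) org (y,z); grasp point at y=-90, z=83 -> r=150
for k in range(1,25):
    a=k*1.75/24; print(k,round(a,3),round(.15*(1-np.cos(a)),4),round(-.15*np.sin(a),4))
E
```

```text
t 14.55 p [0.5412 0.0506 0.0749] tooly 4.47 gap 0.0229 F [-2.0284 -0.3199  4.2275] j [-0.0611  0.3511 -0.2944  0.9252  0.      1.4317]
1 0.073 0.0004 -0.0109
2 0.146 0.0016 -0.0218
3 0.219 0.0036 -0.0326
4 0.292 0.0063 -0.0431
5 0.365 0.0099 -0.0535
6 0.438 0.0141 -0.0636
7 0.51 0.0191 -0.0733
8 0.583 0.0248 -0.0826
9 0.656 0.0312 -0.0915
10 0.729 0.0381 -0.0999
11 0.802 0.0457 -0.1078
12 0.875 0.0539 -0.1151
13 0.948 0.0625 -0.1218
14 1.021 0.0716 -0.1279
15 1.094 0.0811 -0.1333
16 1.167 0.091 -0.1379
17 1.24 0.1012 -0.1418
18 1.312 0.1117 -0.145
19 1.385 0.1224 -0.1474
20 1.458 0.1332 -0.1491
21 1.531 0.1441 -0.1499
22 1.604 0.155 -0.1499
23 1.677 0.1659 -0.1492
24 1.75 0.1767 -0.1476
```

Call:
move_arm([
  [[0.0004,0,-0.0109,0],[0.0016,0,-0.0218,0],[0.0036,0,-0.0326,0],[0.0063,0,-0.0431,0],[0.0099,0,-0.0535,0],[0.0141,0,-0.0636,0],[0.0191,0,-0.0733,0],[0.0248,0,-0.0826,0]],
])

```text
clock: 15.55
tcp_pos: [0.539, 0.0756, 0.1579]
tcp_rot: [0.679, 0.734, -0.0, -0.0]
wrist_force: [2.5, 3.7, -8.7]
finger_gap: 0.0227
grasp_force: 59.2
```

```bash
python3 go.py
python3 - <<'E'
from h import *
from bench import bot
I=bot.read_camera("scene")["color"]
m=hsv(I,(22,120,100),(35,255,255),(270,180,400,290)); ys,xs=np.nonzero(m); print(len(xs),xs.mean(),ys.mean())
E
```

```text
t 15.55 p [0.539  0.0756 0.1579] tooly 4.47 gap 0.0227 F [ 2.532   3.6796 -8.7193] j [-0.0147  0.2874 -0.1573  1.1264 -0.0003  1.4782]
78 307.9871794871795 231.21794871794873
```

Call:
move_arm([
  [[0.0064,0,-0.0089,0],[0.0133,0,-0.0173,0],[0.0209,0,-0.0252,0],[0.0291,0,-0.0325,0],[0.0377,0,-0.0392,0],[0.0468,0,-0.0453,0],[0.0563,0,-0.0507,0],[0.0662,0,-0.0553,0]],
])

```text
clock: 16.6
tcp_pos: [0.5336, 0.1418, 0.2128]
tcp_rot: [0.679, 0.734, -0.0, -0.0]
wrist_force: [-3.0, -2.6, -10.9]
finger_gap: 0.0227
grasp_force: 59.2
```

Call:
move_arm([
  [[0.0102,0,-0.0039,0],[0.0207,0,-0.0071,0],[0.0314,0,-0.0095,0],[0.0422,0,-0.0112,0],[0.0531,0,-0.012,0],[0.064,0,-0.012,0],[0.0749,0,-0.0113,0],[0.0857,0,-0.0097,0]],
])

```text
clock: 17.6
tcp_pos: [0.5267, 0.2269, 0.2228]
tcp_rot: [0.679, 0.734, -0.001, 0.0]
wrist_force: [-6.8, -4.9, -6.9]
finger_gap: 0.0222
grasp_force: 58.9
```

```bash
python3 go.py
python3 - <<'E'
from h import *
from bench import bot
I=bot.read_camera("scene")["color"]
cv2.imwrite("pics/s4.png",cv2.resize(I[110:350,220:460,::-1],None,fx=2.5,fy=2.5))
E
```

```text
t 17.6 p [0.5267 0.2269 0.2228] tooly 4.45 gap 0.0222 F [-6.7602 -4.925  -6.9105] j [ 0.261   0.3054  0.0382  1.3045 -0.001   1.7541]
```

View pics/s4.png

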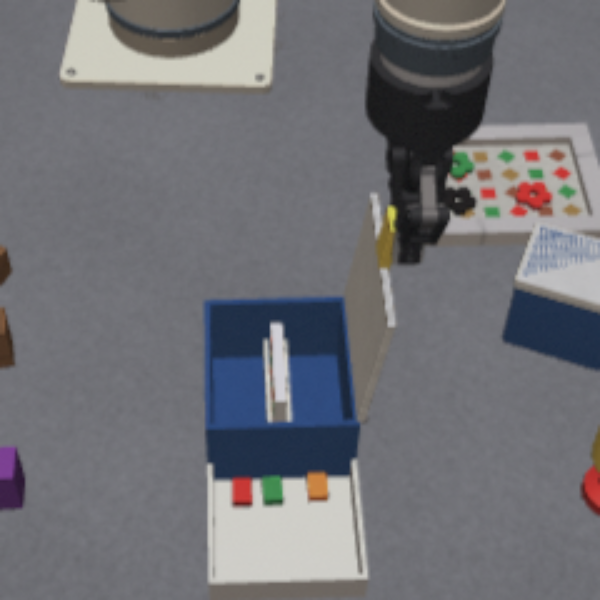

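The flap stands a little past upright and the chips are still in the tray. The panel shows in its slot near (278,370). I'll release the tab, rise, and go above the panel.

Call:
move_arm([
  [[0,0,0,0],[0,0,0,0],[0,0,0,0],[0,0,0,0],[0,0,-0.01,0],[0,0,-0.035,0],[0,0,-0.065,0],[0,0,-0.08,0]],
], hand=0.06)

```text
clock: 18.65
tcp_pos: [0.5278, 0.2269, 0.3045]
tcp_rot: [0.679, 0.734, 0.001, 0.001]
wrist_force: [0.2, -0.2, 0.1]
finger_gap: 0.0601
grasp_force: 0.0
```

```bash
python3 go.py .5343 .1402 .17 94.5
python3 - <<'E'
from h import *
from bench import bot
I=bot.read_camera("scene")["color"]
m=hsv(I,(22,120,100),(35,255,255),(270,180,420,260)); ys,xs=np.nonzero(m); print(len(xs),xs.mean(),ys.mean(),"before ~",220+388/2.5,110+240/2.5)
E
```

```text
t 18.65 p [0.5278 0.2269 0.3045] tooly 4.46 gap 0.0601 F [ 0.1946 -0.2187  0.0506] j [0.2599 0.2915 0.2239 1.5007 0.0001 1.7528]
[0.5343, 0.1402, 0.17, 94.5] -> [-0.087  -0.0006  0.1344] turn 1.5701
143 375.6713286713287 204.52447552447552 before ~ 375.2 206.0
```

Call:
move_arm([
  [[-0.01,0,0,-0.1],[-0.03,0,0,-0.27],[-0.055,0,0,-0.45],[-0.075,0,0,-0.63],[-0.087,0,0,-0.81],[-0.087,0,0.01,-0.99],[-0.087,0,0.03,-1.17],[-0.087,0,0.06,-1.34]],
], hand=0.05)

```text
clock: 19.7
tcp_pos: [0.5344, 0.14, 0.2417]
tcp_rot: [0.074, 0.997, 0.0, 0.0]
wrist_force: [-0.1, -1.0, -0.6]
finger_gap: 0.0504
grasp_force: 0.0
```

```bash
python3 go.py .5343 .1402 .18 94.5
```

```text
t 19.7 p [0.5344 0.14   0.2417] tooly 81.56 gap 0.0504 F [-0.1437 -1.0259 -0.6276] j [0.1042 0.2623 0.025  1.3327 0.0001 0.2515]
[0.5343, 0.1402, 0.18, 94.5] -> [0.0001 0.0002 0.0617] turn -0.2258
```

Call:
move_arm([
  [[0,0,0.01,-0.08],[0,0,0.03,-0.2],[0,0,0.05,-0.226],[0,0,0.062,-0.226],[0,0,0.062,-0.226],[0,0,0.062,-0.226],[0,0,0.062,-0.226],[0,0,0.062,-0.226]],
])

```text
clock: 20.7
tcp_pos: [0.5343, 0.1401, 0.1808]
tcp_rot: [-0.037, 0.999, 0.0, 0.0]
wrist_force: [-0.1, 1.0, -0.5]
finger_gap: 0.0501
grasp_force: 0.0
```

```bash
python3 - <<'E'
from wt import *
I,K,T=wrist()
np.savez("w3.npz",I=I,K=K,T=T)
# project organiser axis points for guidance
def proj(P):
    q=np.linalg.inv(T)@np.r_[P,1]; return (K@(q[:3]/q[2]))[:2]
c,s=np.cos(np.radians(4.5)),np.sin(np.radians(4.5))
for x,y,z in ((-40,0,71),(40,0,71),(-65,0,80),(65,0,80)):
    print((x,y,z),proj(np.array([534.3+x*c-y*s,140.2+x*s+y*c,z])/1000).round(1))
cv2.imwrite("pics/w3.png",I[:,:,::-1])
E
python3 go.py
```

```text
(-40, 0, 71) [319.4 169.9]
(40, 0, 71) [320.1 298.6]
(-65, 0, 80) [319.  125.1]
(65, 0, 80) [320.4 341.6]
t 20.75 p [0.5343 0.1401 0.1807] tooly 94.19 gap 0.0502 F [ 0.4442 -0.1222  0.0018] j [ 0.1044  0.2869 -0.0974  1.1859 -0.      0.0313]
```

View pics/w3.png

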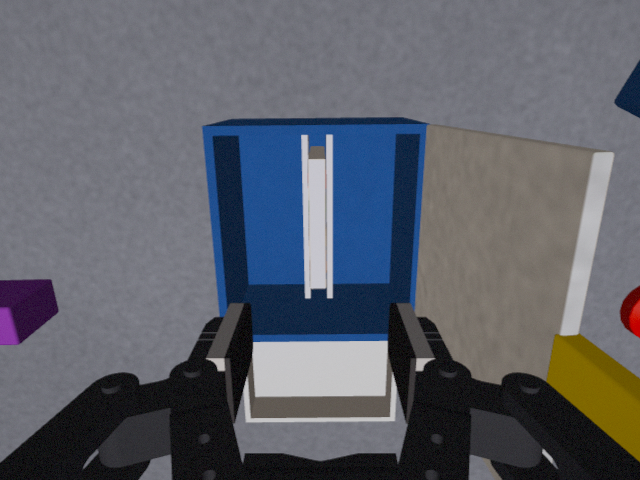

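The panel's top edge spans rows 159–289 around column 317, between the two rails. I'll cast those pixels at z = 71 mm.

```bash
python3 - <<'E'
from h import *
f=np.load("w3.npz"); P=ray(f["K"],f["T"],[[317.5,159],[317.5,289],[317.5,224]],.071); print(P, np.hypot(*(P[1]-P[0])[:2]))
E
python3 go.py .5285 .138 .052 94.5
```

```text
[[0.4884 0.1356 0.071 ]
 [0.5678 0.1412 0.071 ]
 [0.5262 0.1383 0.071 ]] 0.0795820654831363
t 20.75 p [0.5343 0.1401 0.1807] tooly 94.19 gap 0.0502 F [ 0.4442 -0.1222  0.0018] j [ 0.1044  0.2869 -0.0974  1.1859 -0.      0.0313]
[0.5285, 0.138, 0.052, 94.5] -> [ 0.006  -0.0016  0.1287] turn -0.0054
```

Call:
move_arm([
  [[0.006,-0.0015,0.01,-0.005],[0.006,-0.0015,0.035,-0.005],[0.006,-0.0015,0.065,-0.005],[0.006,-0.0015,0.095,-0.005],[0.006,-0.0015,0.118,-0.005],[0.006,-0.0015,0.13,-0.005],[0.006,-0.0015,0.1305,-0.005],[0.006,-0.0015,0.1305,-0.005]],
])

```text
clock: 21.75
tcp_pos: [0.5285, 0.1382, 0.0504]
tcp_rot: [-0.039, 0.999, 0.0, 0.0]
wrist_force: [-0.1, -1.6, -0.7]
finger_gap: 0.0501
grasp_force: 0.0
```

Call:
move_arm([
  [[0,0,0,0],[0,0,0,0],[0,0,0,0],[0,0,0,0],[0,0,0,0],[0,0,0,0],[0,0,0,0],[0,0,0,0]],
], hand=0.0)

```text
clock: 22.75
tcp_pos: [0.5286, 0.1383, 0.0504]
tcp_rot: [-0.039, 0.999, 0.0, 0.001]
wrist_force: [-0.2, 0.9, 5.8]
finger_gap: 0.0095
grasp_force: 59.3
```

```bash
python3 go.py .528 .1384 .2 94.5
```

```text
t 22.75 p [0.5286 0.1383 0.0504] tooly 94.49 gap 0.0095 F [-0.2258  0.8913  5.7756] j [ 0.1022  0.379  -0.3229  0.8678  0.0004  0.0238]
[0.528, 0.1384, 0.2, 94.5] -> [ 0.0004  0.0002 -0.1496] turn -0.0001
```

Call:
move_arm([
  [[0,0,-0.008,0],[0,0,-0.025,0],[0,0,-0.05,0],[0,0,-0.08,0],[0,0,-0.11,0],[0,0,-0.135,0],[0,0,-0.148,0],[0,0,-0.15,0]],
])

```text
clock: 23.75
tcp_pos: [0.5284, 0.1381, 0.2003]
tcp_rot: [-0.039, 0.999, 0.0, 0.0]
wrist_force: [0.4, 0.6, -0.7]
finger_gap: 0.009
grasp_force: 58.4
```

```bash
python3 go.py .56 -.05 .2 60 .605 -.306 .17 15.3
```

```text
t 23.75 p [0.5284 0.1381 0.2003] tooly 94.48 gap 0.009 F [ 0.43    0.5937 -0.7419] j [ 0.102   0.267  -0.0745  1.2286  0.      0.0238]
[0.56, -0.05, 0.2, 60.0] -> [-0.0168 -0.19    0.0003] turn 0.6018
[0.605, -0.306, 0.17, 15.3] -> [-0.0416 -0.4488  0.0303] turn 1.382
```

Call:
move_arm([
  [[-0.002,-0.02,0,0.08],[-0.006,-0.055,0,0.2],[-0.01,-0.095,0,0.32],[-0.013,-0.135,0,0.44],[-0.017,-0.175,0,0.56],[-0.02,-0.215,0,0.68],[-0.023,-0.245,0,0.77],[-0.025,-0.26,0,0.82]],
])

```text
clock: 24.75
tcp_pos: [0.5733, -0.1204, 0.1986]
tcp_rot: [0.364, 0.931, -0.0, -0.001]
wrist_force: [0.1, -1.0, 0.0]
finger_gap: 0.0094
grasp_force: 58.5
```

```bash
python3 go.py .605 -.306 .1525 15.3
python3 - <<'E'
from h import *
from bench import bot
for n,box,q in (("top",(460,70,545,150),[506.2,110]),("scene",(35,330,125,385),None)):
    c=bot.read_camera(n); K,T,I=c["mtx"],c["T"],c["color"]
    for v in (135,145,155,165):
        try: print(n,v,rect(K,T,cv2.morphologyEx(hsv(I,(0,0,v),(180,60,255),box),cv2.MORPH_CLOSE,np.ones((3,3))),.17)[0])
        except Exception as e: print(n,v,"none")
    if q: print("lens@.14",ray(K,T,[q],.14))
E
```

```text
t 24.75 p [ 0.5733 -0.1204  0.1986] tooly 47.31 gap 0.0094 F [ 0.0945 -0.9901  0.0292] j [-0.3502  0.3359  0.0209  1.2578 -0.0001  0.3948]
[0.605, -0.306, 0.1525, 15.3] -> [-0.1492 -0.1148  0.0459] turn 0.5587
top 135 [ 770.2182 -279.1124  180.4199   92.9089   -4.4093]
top 145 [ 770.2415 -281.0781  180.0712   88.9927   -4.4093]
top 155 [ 770.2509 -282.0894  179.8969   86.9775   -4.4093]
top 165 [ 770.2741 -284.0563  179.5482   83.0589   -4.4093]
lens@.14 [[ 0.7825 -0.262   0.14  ]]
scene 135 [ 803.9352 -253.9052   98.6943   36.6814  -74.9206]
scene 145 [ 808.3709 -252.8744   97.8729   26.9305  -74.9176]
scene 155 [ 808.699  -252.6452   97.1417   25.6909  -74.9152]
scene 165 [ 808.7819 -252.6808   96.5185   24.6076  -74.9963]
```

```bash
python3 go.py .605 -.308 .1524 15.1
```

```text
t 24.85 p [ 0.5734 -0.12    0.1989] tooly 47.4 gap 0.0091 F [ 0.4559 -0.2531 -1.0614] j [-0.3495  0.3356  0.0212  1.2579 -0.      0.3941]
[0.605, -0.308, 0.1524, 15.1] -> [-0.1505 -0.117   0.0463] turn 0.5637
```

Call:
move_arm([
  [[-0.01,-0.008,0.003,0.05],[-0.035,-0.027,0.01,0.15],[-0.065,-0.05,0.02,0.26],[-0.095,-0.073,0.03,0.37],[-0.12,-0.093,0.038,0.46],[-0.14,-0.108,0.043,0.52],[-0.15,-0.115,0.046,0.56],[-0.151,-0.116,0.046,0.562]],
])

```text
clock: 25.85
tcp_pos: [0.6066, -0.3067, 0.1536]
tcp_rot: [0.607, 0.795, 0.0, -0.0]
wrist_force: [-0.8, 0.2, -1.5]
finger_gap: 0.009
grasp_force: 58.5
```

```bash
python3 go.py .605 -.308 .1524 15.1
python3 - <<'E'
from h import *
from bench import bot
I=bot.read_camera("scene")["color"]
cv2.imwrite("pics/s5.png",I[:,:,::-1])
E
```

```text
t 25.85 p [ 0.6066 -0.3067  0.1536] tooly 15.29 gap 0.009 F [-0.8023  0.2028 -1.4927] j [-0.5915  0.5139  0.1934  1.2508  0.0001  0.7125]
[0.605, -0.308, 0.1524, 15.1] -> [-0.0008 -0.0018  0.0012] turn 0.0033
```

View pics/s5.png

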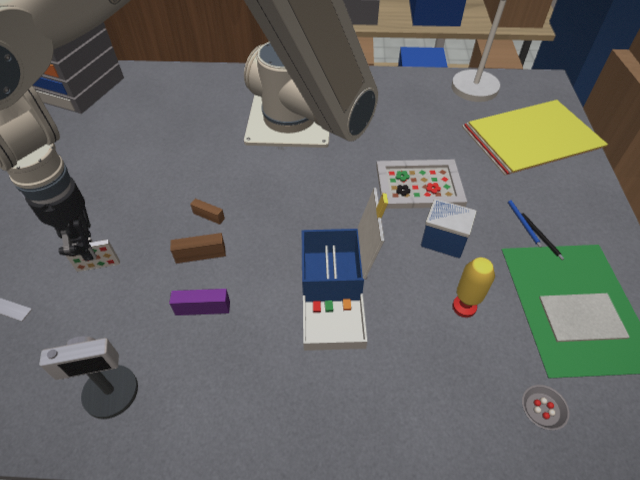

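The picture shows the panel held in front of the camera at (95,255). The slot is empty, the flap is open, the chips are in the tray and the block is down at (197,247). One small correction to settle, then I'll hand in.

Call:
move_arm([
  [[0,-0.001,0.001,0.003],[-0.001,-0.002,0.001,0.003],[-0.001,-0.002,0.001,0.003],[-0.001,-0.002,0.001,0.003],[-0.001,-0.002,0.001,0.003],[-0.001,-0.002,0.001,0.003],[-0.001,-0.002,0.001,0.003],[-0.001,-0.002,0.001,0.003]],
])

```text
clock: 26.9
tcp_pos: [0.6048, -0.3082, 0.1528]
tcp_rot: [0.608, 0.794, 0.0, -0.0]
wrist_force: [-0.5, -0.4, -0.8]
finger_gap: 0.0091
grasp_force: 58.5
```

```bash
python3 go.py .605 -.308 .1524 15.1; python3 -c "
from bench import bot;print(bot.job_done())"
```

```text
t 26.9 p [ 0.6048 -0.3082  0.1528] tooly 15.12 gap 0.0091 F [-0.5068 -0.3841 -0.8434] j [-0.5947  0.5124  0.1888  1.2473  0.      0.7121]
[0.605, -0.308, 0.1524, 15.1] -> [0.0001 0.0002 0.0004] turn 0.0004
the job is handed in; nothing more can be done
None
```

I handed the job in at about 27 s: the chips are in the tray, the block is back on the table, the flap is open a little past upright, and the panel is held upright about 18 cm in front of the lens; no verdict came back.

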